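# Proof-pull a freshly glued heel on the spring tester

### The arm

A 7-joint arm with a two-finger parallel gripper is mounted at the origin on the work surface. World frame = base frame: x ahead of the robot, y to its left, z up, the work surface at z = 0. Lengths are in mm, angles in rad, forces in N, time in s.
With the tool pointing down it reaches from about 400 to 900 mm from the base axis. Payload 5.6 kg.
Tool frame: the origin (TCP) lies on the centre line of the jaws, within the pads' length; the fingertips stand 17 mm ahead of it and the grasp point (between the pads) lies 2 mm behind it; z points along the fingers, y is the line along which they close (so a half turn about z gives the same grasp; the last joint's range is limited). The gripper opens to 92 mm and grips with 3 to 60 N. Pads are 20 mm wide; open, the fingers measure 128 mm over their backs; the gripper's body (75 mm by 189 mm) begins 69 mm behind the grasp point.
Start: joints at [-1.327, 0.468, -0.012, 1.603, 0.006, 1.071, -0.056], TCP at [183.915, 623.445, 231.592] pointing down, gripper open.
Joint ranges: [-2.53, 2.53], [-0.31, 2.02], [-1.57, 1.55], [0.28, 2.44], [-1.29, 4.43], [0.15, 1.84], [-2.92, 2.92]. Speed limits (rad/s): [2.57, 2.57, 3.14, 3.14, 3.14, 3.14, 3.14].

### API

Orientations are given as a unit quaternion [w, x, y, z].
In Python, from station import get_obs, camera, close_job gives the robot as it stands. The module is installed in compiled form; this text tells all that it offers.
- The arm moves only by the tool step_arm, never from a script. Its argument "deltas" is text: rows parted by semicolons, each of 7 numbers parted by spaces: the shift along the tool's x, y, z normalised to -1 to 1, where 1 is 250 mm, then the turn, a rotation vector about the tool's x, y, z normalised to -1 to 1, where 1 is pi rad, then the opening, from 0 (shut) to 1 (fully open). In form: tx ty tz rx ry rz gripper; .... A call has exactly 5 rows; each row is the pose to reach, as a shift and turn from the pose commanded when the call began, along the tool's axes at that moment, turning the shorter way round; what a row does not reach only later rows make up. A row lasts 1/12 s, in which the tool goes at most 41.7 mm and 7.16 degrees, less where a joint would pass 70% of its speed; a pose out of reach is approached as far as the arm can. A call with a number of a shift or a turn outside -1 to 1 is refused whole. A call with a gripper value outside its range is refused whole. The fingers move at their own pace and stop on an object; the grip force is fixed at half the most. Time passes only in rows, so rows that repeat a pose let the fingers close, or fill a call up. It gives the time, the measured TCP pose, the force, the opening and the grip force at its end, in the units of the state.
- get_obs(): the state, without advancing time (a new reading comes with each control period).
- camera(name): name is "scene" or "top"; returns a dict with "pixels" (384x512x3 uint8, blue, green, red), "z_map" (384x512 float32, mm along the optical axis (not along the pixel's ray), 0 where there is no reading), "fx", "fy", "cx", "cy" (pixels), "origin" and "orientation" of the camera in the world. Camera axes: x right, y up, looking along -z (the intrinsics and any distortion apply to the point x, -y, -z); pixel columns grow to the right and rows downward; lengths in mm; the calibration is good to about 2 mm. A picture is of the moment at which its call begins.
- close_job(): hands the job in; it is judged then, once.
The state is a dict: "clock": time; "qpos": joint angles; "joint_vel": joint speeds; "tau": joint torques, N m; "ee_pos": TCP position; "orientation": TCP orientation; "wrist_force": force on the tool from outside, world axes, zero at the start; "moment": the same for the moment, N m; "finger_gap": finger opening in mm; "gripper_force": force on a finger pad.
Only numpy, scipy, OpenCV 4.12 (cv2) and the standard library are available. Lean on these libraries where they do the work, as an engineer would, in place of code of your own. Each camera call takes 0.05 s, during which the arm holds its last target. There are 200 camera calls.

### The job

Proof-test the newly glued heel: pull the tester's orange grip out against its spring until the yellow pointer stands level with the red clip on the scale, and hold it steady there for about two seconds without ever going well past the clip. Then ease the grip gently all the way back home, not letting it snap back, and let go. Leave the clip where it is set and do not disturb the things around the tester.

Things in the scene. Friction and masses are not known exactly. Their poses are not given: they have to be found in the camera images.
- tester: Green heel tester fixed to the bench: base plate 490 x 170 x 15 mm, white scale rail on its +y side, orange grip on a sprung rod, metal spring barrel (top 84 mm high, 65 to 165 mm on +x from the grip's home), brown shoe at the far end, toe out to -y. Origin: on the bench (z = 0) under the grip's home place. Own -x is the pull direction, roughly to the robot, turned up to 26 degrees; z up.
- slide (a joint): How far the grip is pulled out, in m: 0 fully home, grows along the tester's own -x, end stop at 0.115. It runs straight and level. A spring always pulls it home: 3 N at home, 1.2 N more per 10 mm (13 N at 85 mm), with light friction and a damper of 15 N per m/s; let go, it flies home.
- grip (a point): Point to grasp on the upright orange grip, a rounded block 24 mm thick along the pull (tester x), 46 mm wide (tester y), 79 to 141 mm above the bench. The point is at its middle, 115 mm above the bench, and moves with it. Pinch from above, closing along tester x; 40 mm or more is free on each side, and fingertips 19 mm below this point clear all else.
- pointer (a point): Tip of the thin yellow pointer bar (6 mm wide) that sticks out sideways (tester +y) from the foot of the grip to the scale's inner edge, 54 mm above the bench; same tester x as the middle of the grip and moves with it; tester axes.
- clip_mark (a point): Middle of the top of the red clip astride the white scale rail (ticks every 10 mm): 14 mm wide along the pull, 30 mm across, 61 mm above the bench, 90 mm to tester +y of the pull line. Set 35 to 85 mm out from the pointer's home; stiff. Tester axes: the pointer's x in this frame is positive before the clip, 0 level, negative past it. Level: within the clip's width.
- glue: Bystander: amber glue bottle, 60 mm across, 145 mm high, standing on the bench on the tester's +y side. Origin: centre of its underside.
- polish: Bystander: blue polish tin, 72 mm across, 75 mm high, standing on the bench on the tester's +y side. Origin: centre of its underside.
- hammer: Bystander: hammer 250 mm long lying on the bench on the tester's -y side, handle to its own -x. Origin: under its middle.

How it is judged:
By the outcome, as a careful person would: the job done as asked, in the order asked, and still so for the second after the job is handed in, with the robot touching nothing.
It also fails if it takes over 40 s, if anything falls off the work surface, if the arm or the gripper's body presses on something with over 40 N, if the wrist force passes 120 N, or if a joint passes its speed limit or range.

## Working session

There is one attempt and no reset: what is moved stays moved. The work goes in short steps, Python scripts to look and compute and a tool call to move; the robot and the scene stay as the last step left them, time stands still between calls to the robot, and variables do not carry over. Pictures are saved under pics/ and viewed, at most 10 in all, crops included, and the job is handed in when it is done.

Besides the shell and the picture viewer there is one more tool, called as name(argument=value, ...) on one line, values as JSON. step_arm: Moves the arm, as the interface text tells. Scaled input: -1 to 1 covers 250 mm each way for a shift and pi rad each way for a turn. Its arguments: {"type":"object","properties":{"deltas":{"type":"string"}},"required":["deltas"]}

```bash
mkdir -p pics; cat > h.py <<'E'
import numpy as np,cv2
from scipy.spatial.transform import Rotation as R
from station import get_obs,camera,close_job
def snap(n,f):
    c=camera(n); cv2.imwrite('pics/'+f+'.png',c['pixels']); np.savez('pics/'+f+'.npz',**c); return c
def rot(c):
    q=c['orientation']; return R.from_quat([q[1],q[2],q[3],q[0]])
def pts(c):
    v,u=np.mgrid[:384,:512]; z=c['z_map']
    p=np.stack([(u-c['cx'])/c['fx']*z,-(v-c['cy'])/c['fy']*z,-z],-1)
    return rot(c).apply(p.reshape(-1,3)).reshape(p.shape)+np.array(c['origin'])
def ray(c,u,v,h):
    d=rot(c).apply([(u-c['cx'])/c['fx'],-(v-c['cy'])/c['fy'],-1]); o=np.array(c['origin']); return o+d*(h-o[2])/d[2]
E
python3 - <<'E'
from h import *
a=snap('top','t0');b=snap('scene','s0')
cv2.imwrite('pics/both.png',cv2.resize(np.hstack([a['pixels'],b['pixels']]),(800,300)))
print({k:a[k] for k in a if k not in('pixels','z_map')});print(b['origin'],b['orientation'],b['fx'])
print(get_obs())
E
```

```text
{'fx': 466.9382711816598, 'fy': 466.9382711816598, 'cx': 261.51971883241566, 'cy': 187.30849985605295, 'origin': array([ 384.07174748,   72.10446094, 1180.42094567]), 'orientation': array([-0.69840528, -0.0698618 ,  0.07181293,  0.70865527])}
[1015.72403895  820.97163497  722.8060334 ] [0.22462068 0.10608135 0.45195436 0.85675524] 472.6443715952373
{'clock': 0.1, 'qpos': array([-1.3269933 ,  0.46828875, -0.01160294,  1.60351829,  0.0060162 ,
        1.07139587, -0.056293  ]), 'joint_vel': array([ 0.0006161 , -0.00219966,  0.00083546, -0.00271139, -0.00065237,
       -0.00157887,  0.00088333]), 'tau': array([ 1.47708375e-03, -5.21638405e+01, -1.21569456e-02, -2.44360524e+01,
       -5.67688840e-02,  1.41271853e-02,  5.98584393e-05]), 'ee_pos': array([183.80445814, 622.95792876, 230.74130348]), 'orientation': array([-4.86947053e-05,  1.42935055e-01,  9.89731756e-01, -7.86559155e-04]), 'wrist_force': array([ 0.05032969, -0.17094622, -0.23695817]), 'moment': array([-0.0181516,  0.0099186,  0.0351443]), 'gripper_force': 0.0, 'finger_gap': 91.66604782897404}
```

View pics/t0.png

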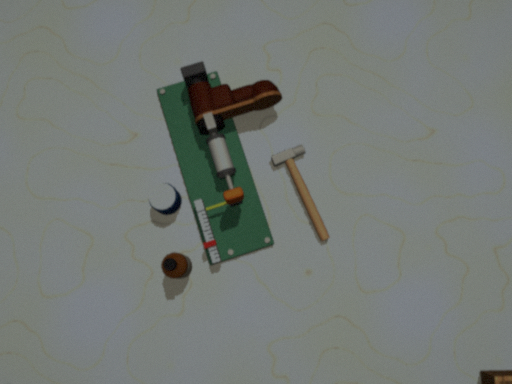

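View pics/s0.png

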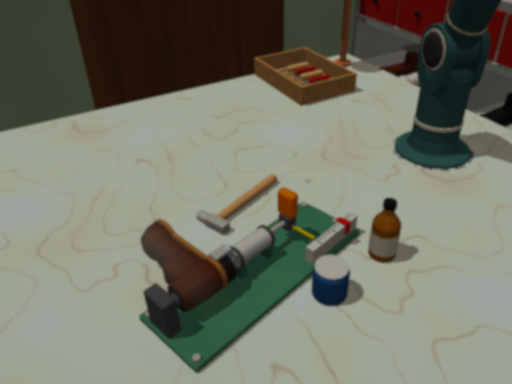

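```bash
python3 - <<'E'
from h import *
a=cv2.imread('pics/t0.png')[55:275,150:290]; b=cv2.imread('pics/s0.png')[180:280,260:400]
A=cv2.resize(a,None,fx=2.7,fy=2.7,interpolation=3);B=cv2.resize(b,(400,286),interpolation=3)
o=np.zeros((594,780,3),np.uint8);o[:,:378]=A[:594];o[:286,380:780]=B
cv2.imwrite('pics/c1.png',np.clip(o*1.6,0,255))
c=dict(np.load('pics/t0.npz'));P=pts(c)
hsv=cv2.cvtColor(c['pixels'],cv2.COLOR_BGR2HSV)
g=cv2.inRange(hsv,(60,80,30),(90,255,255))>0
n,l,s,_=cv2.connectedComponentsWithStats(g.astype(np.uint8));m=l==1+s[1:,4].argmax()
q=P[m];q=q[abs(q[:,2]-15)<8];print(np.median(q[:,2]))
r=cv2.minAreaRect(q[:,:2].astype(np.float32));print(r,cv2.boxPoints(r))
def rep(nm,lo,hi,zr,box):
    k=(cv2.inRange(hsv,lo,hi)>0)&(P[...,2]>zr[0])&(P[...,2]<zr[1]);kk=np.zeros_like(k);x0,y0,x1,y1=box;kk[y0:y1,x0:x1]=k[y0:y1,x0:x1]
    v,u=np.nonzero(kk);print(nm,len(u),u.mean(),v.mean(),np.median(P[kk],0),cv2.minAreaRect(P[kk][:,:2].astype(np.float32)))
rep('grip',(5,120,60),(20,255,255),(130,155),(215,180,250,215))
rep('yel',(22,100,60),(40,255,255),(30,75),(200,195,235,220))
rep('clip',(0,120,60),(8,255,255),(40,75),(195,230,225,260))
rep('clip2',(170,120,60),(180,255,255),(40,75),(195,230,225,260))
E
```

```text
13.307212447616166
((722.2523193359375, 238.58697509765625), (385.26690673828125, 99.62726593017578), 17.929058074951172) [[523.63885 226.68144]
 [554.30804 131.89224]
 [920.8658  250.49251]
 [890.1966  345.2817 ]]
grip 188 232.89893617021278 193.42021276595744 [582.9496825  132.62763521 137.72846997] ((583.48876953125, 133.20547485351562), (23.412410736083984, 44.730594635009766), 17.291194915771484)
yel 58 215.9655172413793 205.63793103448276 [568.81524407 179.013736    54.05641451] ((568.95849609375, 179.54640197753906), (6.510267734527588, 51.27875518798828), 17.192262649536133)
clip 67 209.1492537313433 243.83582089552237 [475.61012305 194.79831398  59.41597259] ((476.34490966796875, 193.9884033203125), (13.591303825378418, 29.222061157226562), 17.26541519165039)
clip2 0 nan nan [nan nan nan] ((0.0, 0.0), (0.0, 0.0), 0.0)[ WARN:0@0.560] global loadsave.cpp:1063 imwrite_ Unsupported depth image for selected encoder is fallbacked to CV_8U.
<stdin>:14: RuntimeWarning: Mean of empty slice.
  ret = ret.dtype.type(ret / rcount)
  return _methods._mean(a, axis=axis, dtype=dtype,
  ret = um.true_divide(
```

View pics/c1.png

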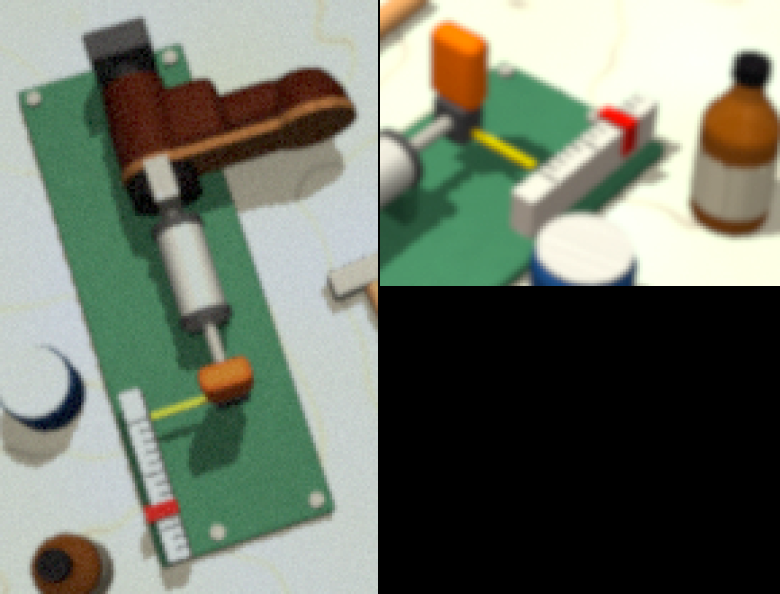

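step_arm(deltas="-0.10 -0.068 0 0 0 0.03 1; -0.23 -0.157 0 0 0 0.06 1; -0.36 -0.246 0 0 0 0.095 1; -0.49 -0.335 0 0 0 0.13 1; -0.62 -0.424 0 0 0 0.165 1")

```text
clock: 0.52
ee_pos: [303.3, 476.1, 231.2]
orientation: [-0.0, 0.394, 0.919, -0.0]
wrist_force: [0.7, 0.1, -0.6]
finger_gap: 92.3
gripper_force: 0.0
```

```bash
cat > g.py <<'E'
import sys
from h import *
# target: slide s (mm), height z ; prints needed deltas from measured pose
th=np.deg2rad(17.2);ex=np.array([np.cos(th),np.sin(th),0]);H=np.array([583.3,133.0,0])
def go(s,z):
    o=get_obs();q=o['orientation'];r=R.from_quat([q[1],q[2],q[3],q[0]]);p=np.array(o['ee_pos'])
    T=R.from_matrix(np.column_stack([-np.cross(ex,[0,0,1])*-1*-1,ex,[0,0,-1]])) if 0 else None
    y=ex;zz=np.array([0,0,-1.]);x=np.cross(y,zz);T=R.from_matrix(np.column_stack([x,y,zz]))
    d=H-s*ex+[0,0,z]-p
    print('d tool',(r.inv().apply(d)/250).round(4),'rv',((r.inv()*T).as_rotvec()/np.pi).round(4))
    e=p-H;print('t',round(o['clock'],3),'slide',-(e@ex).round(2),'lat',(e[1]*ex[0]-e[0]*ex[1]).round(2),'z',p[2].round(2),'gap',o['finger_gap'],'F',o['wrist_force'].round(1),o['gripper_force'],'q',np.round(o['qpos'],2))
go(float(sys.argv[1]),float(sys.argv[2]))
E
python3 g.py 0 190
```

```text
d tool [-1.7663 -0.1344  0.1653] rv [-2.000e-04  1.000e-04  1.465e-01]
t 0.517 slide 166.01 lat 410.57 z 231.23 gap 92.27179041226296 F [ 0.7  0.1 -0.6] 0.0 q [-1.18  0.32  0.14  1.82 -0.05  1.   -0.26]
```

step_arm(deltas="-0.15 -0.011 0 0 0 0.03 1; -0.3 -0.022 0 0 0 0.06 1; -0.45 -0.033 0 0 0 0.09 1; -0.6 -0.045 0 0 0 0.12 1; -0.75 -0.057 0 0 0 0.145 1")

```text
clock: 0.93
ee_pos: [422.9, 331.1, 231.5]
orientation: [-0.0, 0.591, 0.806, -0.0]
wrist_force: [-0.1, -0.2, 0.4]
finger_gap: 91.9
gripper_force: 0.0
```

```bash
python3 g.py 0 180
```

```text
d tool [-0.9489  0.3734  0.2058] rv [-0.0001  0.      0.0017]
t 0.933 slide 94.62 lat 236.71 z 231.48 gap 91.85251422265361 F [-0.1 -0.2  0.4] 0.0 q [-0.98  0.28  0.3   1.9  -0.1   0.98 -0.33]
```

step_arm(deltas="-0.13 0.052 0 0 0 0 1; -0.28 0.11 0 0 0 0 1; -0.42 0.168 0 0 0 0 1; -0.56 0.224 0 0 0 0.0017 1; -0.7 0.276 0 0 0 0.0017 1")

```text
clock: 1.35
ee_pos: [542.1, 185.7, 231.4]
orientation: [-0.0, 0.592, 0.806, -0.0]
wrist_force: [0.5, 0.6, 0.6]
finger_gap: 91.9
gripper_force: 0.0
```

```bash
python3 g.py 0 180
```

```text
d tool [-0.2504  0.0939  0.2056] rv [-0.0001 -0.      0.0014]
t 1.35 slide 23.74 lat 62.49 z 231.4 gap 91.94313508822057 F [0.5 0.6 0.6] 0.0 q [-0.7   0.35  0.39  1.82 -0.15  1.01  0.05]
```

step_arm(deltas="-0.1 0.037 0.03 0 0 0.0014 1; -0.2 0.075 0.09 0 0 0.0014 1; -0.248 0.093 0.15 0 0 0.0014 1; -0.248 0.093 0.2 0 0 0.0014 1; -0.248 0.093 0.2 0 0 0.0014 1")

```text
clock: 1.77
ee_pos: [580.1, 134.4, 178.5]
orientation: [-0.002, 0.594, 0.805, -0.002]
wrist_force: [-0.5, -1.0, -0.6]
finger_gap: 92.0
gripper_force: 0.0
```

```bash
python3 g.py 0 114.5; python3 - <<'E'
from h import *
a=snap('top','t1');b=snap('scene','s1')
A=cv2.resize(a['pixels'][120:270,160:300],(373,400));B=cv2.resize(b['pixels'][120:260,220:360],(400,400))
cv2.imwrite('pics/c2.png',np.clip(np.hstack([A,B])*1.5,0,255).astype(np.uint8))
E
```

```text
d tool [-0.0093  0.0119  0.2558] rv [-0.0018 -0.     -0.0004]
t 1.767 slide 2.6 lat 2.32 z 178.48 gap 91.97506802558081 F [-0.5 -1.  -0.6] 0.0 q [-0.58  0.45  0.39  1.81 -0.21  0.93  0.2 ]
```

View pics/c2.png

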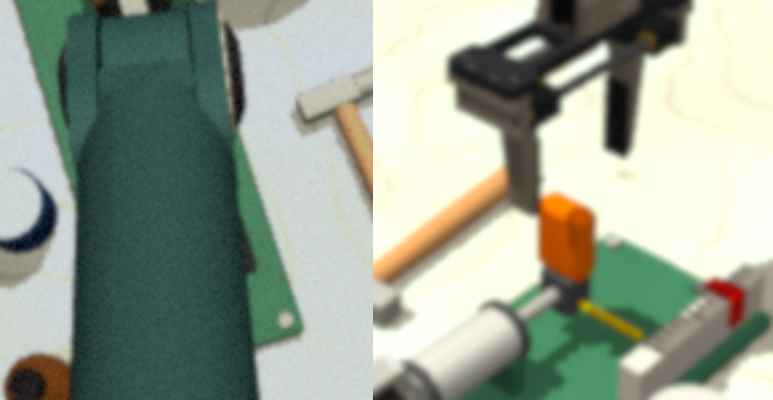

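step_arm(deltas="-0.004 0.005 0.06 0 0 0 1; -0.008 0.01 0.13 0 0 0 1; -0.008 0.01 0.19 0 0 0 1; -0.008 0.01 0.245 0 0 0 1; -0.008 0.01 0.25 0 0 0 1")

```text
clock: 2.28
ee_pos: [583.3, 135.8, 117.8]
orientation: [-0.001, 0.592, 0.806, -0.001]
wrist_force: [-0.8, 0.5, 0.6]
finger_gap: 91.6
gripper_force: 0.0
```

```bash
python3 g.py 0 114.5
```

```text
d tool [-0.0105 -0.0033  0.013 ] rv [-0.0009 -0.0003  0.0009]
t 2.283 slide -0.83 lat 2.63 z 117.76 gap 91.55266255941383 F [-0.8  0.5  0.6] 0.0 q [-0.56  0.53  0.36  1.84 -0.25  0.82  0.23]
```

step_arm(deltas="-0.008 -0.002 0.006 0 0 0 1; -0.008 -0.002 0.006 0 0 0 0.5; -0.008 -0.002 0.006 0 0 0 0.25; -0.008 -0.002 0.006 0 0 0 0; -0.008 -0.002 0.006 0 0 0 0")

```text
clock: 2.7
ee_pos: [585.7, 132.1, 118.5]
orientation: [0.0, 0.593, 0.805, 0.001]
wrist_force: [-1.3, -0.4, -0.2]
finger_gap: 67.2
gripper_force: 0.0
```

step_arm(deltas="0 0 0 0 0 0 0; 0 0 0 0 0 0 0; 0 0 0 0 0 0 0; 0 0 0 0 0 0 0; 0 0 0 0 0 0 0")

```text
clock: 3.12
ee_pos: [585.2, 131.8, 117.6]
orientation: [0.0, 0.593, 0.805, -0.0]
wrist_force: [-1.1, 0.3, -0.4]
finger_gap: 34.0
gripper_force: 0.0
```

```bash
python3 g.py 0 114.5
```

```text
d tool [ 0.0067 -0.0059  0.0123] rv [-0.  0.  0.]
t 3.117 slide -1.48 lat -1.68 z 117.57 gap 34.043735049519185 F [-1.1  0.3 -0.4] 0.0 q [-0.55  0.53  0.36  1.84 -0.25  0.81  0.24]
```

step_arm(deltas="0.003 -0.005 0.004 0 0 0 0; 0.003 -0.005 0.004 0 0 0 0; 0.003 -0.005 0.004 0 0 0 0; 0.003 -0.005 0.004 0 0 0 0; 0.003 -0.005 0.004 0 0 0 0")

```text
clock: 3.53
ee_pos: [583.5, 132.3, 116.4]
orientation: [-0.0, 0.593, 0.805, -0.0]
wrist_force: [-0.5, -0.3, -1.4]
finger_gap: 23.6
gripper_force: 30.0
```

```bash
python3 g.py 0 114.5
```

```text
d tool [0.003  0.0001 0.0075] rv [-0.0002 -0.      0.0002]
t 3.533 slide 0.02 lat -0.74 z 116.37 gap 23.590686186263564 F [-0.5 -0.3 -1.4] 29.998067021369934 q [-0.55  0.53  0.36  1.84 -0.25  0.81  0.24]
```

step_arm(deltas="0 -0.02 0 0 0 0 0; 0 -0.045 0 0 0 0 0; 0 -0.07 0 0 0 0 0; 0 -0.095 0 0 0 0 0; 0 -0.12 0 0 0 0 0")

```text
clock: 3.95
ee_pos: [556.0, 123.6, 116.4]
orientation: [0.001, 0.593, 0.805, 0.001]
wrist_force: [7.6, 2.1, -8.6]
finger_gap: 24.1
gripper_force: 30.0
```

```bash
python3 g.py 84 116
```

```text
d tool [ 0.0038 -0.2204  0.0009] rv [0.0009 0.0002 0.0001]
t 3.95 slide 28.91 lat -0.94 z 116.39 gap 24.138973777533305 F [ 7.6  2.1 -8.6] 30.004447996616364 q [-0.56  0.49  0.36  1.91 -0.24  0.78  0.24]
```

step_arm(deltas="0 -0.03 0.002 0 0 0 0; 0 -0.06 0.003 0 0 0 0; 0 -0.09 0.004 0 0 0 0; 0 -0.12 0.004 0 0 0 0; 0 -0.15 0.004 0 0 0 0")

```text
clock: 4.37
ee_pos: [522.1, 113.0, 116.4]
orientation: [0.002, 0.593, 0.805, 0.003]
wrist_force: [13.0, 3.2, -7.8]
finger_gap: 24.2
gripper_force: 30.1
```

```bash
python3 g.py 84 116
```

```text
d tool [ 0.0042 -0.0784  0.0009] rv [0.0023 0.0003 0.0001]
t 4.367 slide 64.41 lat -1.04 z 116.36 gap 24.2386845764038 F [13.   3.2 -7.8] 30.051096975803375 q [-0.57  0.44  0.37  2.   -0.23  0.73  0.23]
```

step_arm(deltas="0 -0.02 0.002 0 0 0 0; 0 -0.04 0.003 0 0 0 0; 0 -0.052 0.003 0 0 0 0; 0 -0.06 0.003 0 0 0 0; 0 -0.06 0.003 0 0 0 0")

```text
clock: 4.78
ee_pos: [508.7, 108.7, 116.3]
orientation: [0.003, 0.593, 0.805, 0.003]
wrist_force: [11.4, 3.2, -3.2]
finger_gap: 24.0
gripper_force: 30.1
```

```bash
python3 g.py 84 116;  python3 - <<'E'
from h import *
b=snap('scene','s2')
cv2.imwrite('pics/c3.png',np.clip(cv2.resize(b['pixels'][170:270,260:380],(720,600),interpolation=3)*1.5,0,255).astype(np.uint8))
c=b;hsv=cv2.cvtColor(c['pixels'],cv2.COLOR_BGR2HSV);P=pts(c)
th=np.deg2rad(17.2);ex=np.array([np.cos(th),np.sin(th),0]);ey=np.array([-np.sin(th),np.cos(th),0]);H=np.array([583.3,133.0,0])
for n,f in(('s0','before'),('s2','now')):
  c=dict(np.load('pics/'+n+'.npz'));hsv=cv2.cvtColor(c['pixels'],cv2.COLOR_BGR2HSV);P=pts(c)-H
  for nm,lo,hi in(('yel',(22,110,60),(38,255,255)),('red',(0,150,60),(5,255,255))):
    k=cv2.inRange(hsv,lo,hi)>0;k[:180]=0;k[270:]=0;k[:,:265]=0;k[:,365:]=0
    q=P[k];X=q@ex;Y=q@ey;m=(q[:,2]>40)&(q[:,2]<75);print(f,nm,m.sum(),np.median(X[m]),X[m].min(),X[m].max(),np.median(Y[m]),np.median(q[m,2]))
E
```

```text
d tool [ 0.0045 -0.0222  0.0011] rv [0.0028 0.0003 0.    ]
t 4.783 slide 78.45 lat -1.13 z 116.32 gap 24.026963581101253 F [11.4  3.2 -3.2] 30.067865252494812 q [-0.58  0.42  0.37  2.04 -0.22  0.72  0.23]
before yel 82 1.4589031432256823 -11.52683793461822 5.083078324773844 43.80485321134291 55.525981071729575
before red 83 -82.44560188815295 -99.94320232492804 -74.93006837690069 97.39068267917871 60.00415101784927
now yel 69 -76.74761190344857 -84.51307153340794 -72.29741019543856 42.03116143581475 55.70835224928612
now red 89 -82.73052049167978 -99.12353733986045 -75.35154293906172 95.7783677946794 60.01948967388819
```

View pics/c3.png

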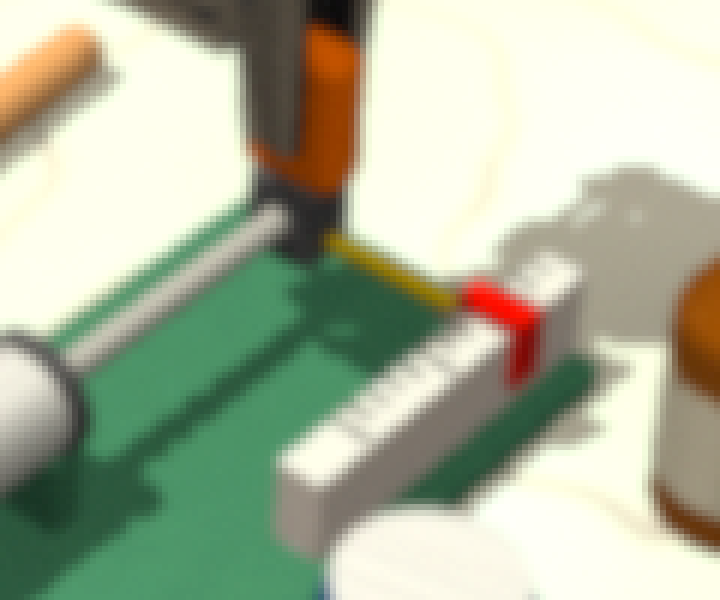

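step_arm(deltas="0 -0.008 0 0 0 0 0; 0 -0.015 0 0 0 0 0; 0 -0.021 0 0 0 0 0; 0 -0.021 0 0 0 0 0; 0 -0.021 0 0 0 0 0")

```text
clock: 5.25
ee_pos: [504.1, 107.3, 116.3]
orientation: [0.003, 0.593, 0.805, 0.003]
wrist_force: [12.5, 2.6, -4.0]
finger_gap: 23.9
gripper_force: 30.1
```

```bash
python3 g.py 84 116;  python3 - <<'E'
from h import *
b=snap('scene','s3')
cv2.imwrite('pics/c4.png',np.clip(cv2.resize(b['pixels'][170:270,260:380],(720,600),interpolation=3)*1.5,0,255).astype(np.uint8))
E
```

```text
d tool [ 0.0046 -0.003   0.0013] rv [0.003  0.0003 0.    ]
t 5.25 slide 83.25 lat -1.14 z 116.32 gap 23.9184595368678 F [12.5  2.6 -4. ] 30.073363780975342 q [-0.58  0.41  0.37  2.05 -0.22  0.71  0.23]
```

View pics/c4.png

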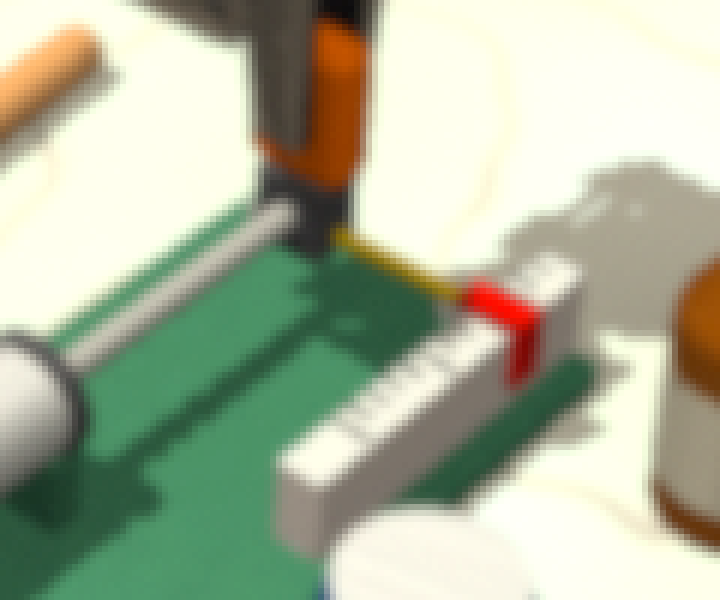

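The yellow pointer's tip (about 462,293) now meets the middle of the red clip's inner end. I'll hold here.

step_arm(deltas="0 -0.003 0 0 0 0 0; 0 -0.003 0 0 0 0 0; 0 -0.003 0 0 0 0 0; 0 -0.003 0 0 0 0 0; 0 -0.003 0 0 0 0 0")

```text
clock: 5.72
ee_pos: [503.6, 107.1, 116.3]
orientation: [0.003, 0.593, 0.805, 0.004]
wrist_force: [12.6, 3.2, -4.2]
finger_gap: 23.5
gripper_force: 30.1
```

step_arm(deltas="0 0 0 0 0 0 0; 0 0 0 0 0 0 0; 0 0 0 0 0 0 0; 0 0 0 0 0 0 0; 0 0 0 0 0 0 0")

```text
clock: 6.13
ee_pos: [503.5, 107.1, 116.3]
orientation: [0.003, 0.593, 0.805, 0.004]
wrist_force: [12.5, 3.6, -5.3]
finger_gap: 23.9
gripper_force: 30.1
```

step_arm(deltas="0 0 0 0 0 0 0; 0 0 0 0 0 0 0; 0 0 0 0 0 0 0; 0 0 0 0 0 0 0; 0 0 0 0 0 0 0")

```text
clock: 6.55
ee_pos: [503.6, 107.1, 116.3]
orientation: [0.003, 0.593, 0.805, 0.004]
wrist_force: [12.3, 3.0, -3.6]
finger_gap: 24.3
gripper_force: 30.1
```

step_arm(deltas="0 0 0 0 0 0 0; 0 0 0 0 0 0 0; 0 0 0 0 0 0 0; 0 0 0 0 0 0 0; 0 0 0 0 0 0 0")

```text
clock: 6.97
ee_pos: [503.6, 107.1, 116.3]
orientation: [0.003, 0.593, 0.805, 0.004]
wrist_force: [12.2, 3.5, -4.5]
finger_gap: 24.3
gripper_force: 30.1
```

step_arm(deltas="0 0 0 0 0 0 0; 0 0 0 0 0 0 0; 0 0 0 0 0 0 0; 0 0 0 0 0 0 0; 0 0 0 0 0 0 0")

```text
clock: 7.38
ee_pos: [503.6, 107.1, 116.3]
orientation: [0.003, 0.593, 0.805, 0.004]
wrist_force: [12.5, 3.6, -5.0]
finger_gap: 24.0
gripper_force: 30.1
```

step_arm(deltas="0 0 0 0 0 0 0; 0 0 0 0 0 0 0; 0 0 0 0 0 0 0; 0 0 0 0 0 0 0; 0 0 0 0 0 0 0")

```text
clock: 7.8
ee_pos: [503.6, 107.1, 116.3]
orientation: [0.003, 0.593, 0.805, 0.004]
wrist_force: [12.2, 2.4, -5.1]
finger_gap: 24.3
gripper_force: 30.1
```

```bash
python3 g.py 0 116
```

```text
d tool [0.0045 0.3353 0.0045] rv [0.0031 0.0003 0.    ]
t 7.8 slide 83.83 lat -1.13 z 116.31 gap 24.262019893215303 F [12.2  2.4 -5.1] 30.07734328508377 q [-0.58  0.41  0.37  2.05 -0.22  0.71  0.23]
```

step_arm(deltas="0 0.008 0 0 0 0 0; 0 0.024 0 0 0 0 0; 0 0.04 0 0 0 0 0; 0 0.056 0 0 0 0 0; 0 0.072 0 0 0 0 0")

```text
clock: 8.22
ee_pos: [520.1, 112.3, 116.3]
orientation: [0.003, 0.593, 0.805, 0.003]
wrist_force: [9.5, 3.2, -1.3]
finger_gap: 23.7
gripper_force: 30.1
```

step_arm(deltas="0 0.016 0 0 0 0 0; 0 0.032 0 0 0 0 0; 0 0.048 0 0 0 0 0; 0 0.064 0 0 0 0 0; 0 0.08 0 0 0 0 0")

```text
clock: 8.63
ee_pos: [538.5, 118.1, 116.3]
orientation: [0.002, 0.593, 0.805, 0.002]
wrist_force: [7.2, 1.9, 0.7]
finger_gap: 23.8
gripper_force: 30.0
```

step_arm(deltas="0 0.016 0 0 0 0 0; 0 0.032 0 0 0 0 0; 0 0.048 0 0 0 0 0; 0 0.064 0 0 0 0 0; 0 0.08 0 0 0 0 0")

```text
clock: 9.05
ee_pos: [556.9, 123.8, 116.3]
orientation: [0.001, 0.593, 0.805, 0.002]
wrist_force: [5.5, 1.6, 2.2]
finger_gap: 23.8
gripper_force: 30.0
```

```bash
python3 g.py 0 116
```

```text
d tool [0.0038 0.1119 0.0017] rv [0.0015 0.     0.0001]
t 9.05 slide 27.97 lat -0.95 z 116.3 gap 23.768666786690204 F [5.5 1.6 2.2] 30.024424195289612 q [-0.56  0.49  0.36  1.91 -0.24  0.77  0.24]
```

step_arm(deltas="0 0.016 0 0 0 0 0; 0 0.032 0 0 0 0 0; 0 0.048 0 0 0 0 0; 0 0.062 0 0 0 0 0; 0 0.074 0 0 0 0 0")

```text
clock: 9.47
ee_pos: [573.9, 129.2, 116.3]
orientation: [0.001, 0.593, 0.805, 0.001]
wrist_force: [3.2, 1.8, 6.4]
finger_gap: 23.9
gripper_force: 30.0
```

```bash
python3 g.py 0 116
```

```text
d tool [0.0034 0.0402 0.0013] rv [ 0.0011 -0.0001  0.0001]
t 9.467 slide 10.06 lat -0.85 z 116.29 gap 23.940771454958647 F [3.2 1.8 6.4] 30.01392513513565 q [-0.56  0.52  0.36  1.87 -0.25  0.79  0.24]
```

step_arm(deltas="0 0.01 0 0 0 0 0; 0 0.018 0 0 0 0 0; 0 0.026 0 0 0 0 0; 0 0.033 0 0 0 0 0; 0 0.037 0 0 0 0 0")

```text
clock: 9.88
ee_pos: [582.5, 131.9, 116.3]
orientation: [0.001, 0.593, 0.805, 0.001]
wrist_force: [2.3, 0.7, 7.2]
finger_gap: 23.5
gripper_force: 30.0
```

step_arm(deltas="0 0 0 0 0 0 0; 0 0.002 0 0 0 0 0; 0 0.004 0 0 0 0 0; 0 0.004 0 0 0 0 0; 0 0.004 0 0 0 0 0")

```text
clock: 10.3
ee_pos: [583.4, 132.2, 116.3]
orientation: [0.001, 0.593, 0.805, 0.001]
wrist_force: [3.1, 1.7, 7.0]
finger_gap: 24.1
gripper_force: 30.0
```

```bash
python3 g.py 0 116
```

```text
d tool [0.0032 0.0008 0.0013] rv [ 0.001  -0.0001  0.0001]
t 10.3 slide 0.19 lat -0.81 z 116.32 gap 24.053259891870336 F [3.1 1.7 7. ] 30.011099874973297 q [-0.55  0.53  0.36  1.84 -0.25  0.81  0.24]
```

step_arm(deltas="0 0.003 0 0 0 0 0; 0 0.006 0 0 0 0 0; 0 0.006 0 0 0 0 0; 0 0.006 0 0 0 0 0; 0 0.006 0 0 0 0 0")

```text
clock: 10.72
ee_pos: [583.6, 132.2, 116.3]
orientation: [-0.0, 0.593, 0.805, 0.0]
wrist_force: [-2.5, 0.0, 10.3]
finger_gap: 23.9
gripper_force: 30.0
```

```bash
python3 g.py 0 116
```

```text
d tool [ 0.0033 -0.      0.0013] rv [ 0.0002 -0.0002  0.0001]
t 10.717 slide -0.01 lat -0.82 z 116.31 gap 23.86945814671668 F [-2.5  0.  10.3] 30.000463128089905 q [-0.55  0.53  0.36  1.84 -0.25  0.81  0.24]
```

step_arm(deltas="0 0 -0.004 0 0 0 0.3; 0 0 -0.004 0 0 0 0.5; 0 0 -0.004 0 0 0 0.8; 0 0 -0.004 0 0 0 1; 0 0 -0.004 0 0 0 1")

```text
clock: 11.13
ee_pos: [583.2, 132.0, 115.5]
orientation: [-0.0, 0.593, 0.805, -0.0]
wrist_force: [-0.0, -0.4, 0.4]
finger_gap: 52.0
gripper_force: 0.0
```

step_arm(deltas="0 0 0 0 0 0 1; 0 0 0 0 0 0 1; 0 0 0 0 0 0 1; 0 0 0 0 0 0 1; 0 0 0 0 0 0 1")

```text
clock: 11.55
ee_pos: [583.6, 132.1, 115.8]
orientation: [0.0, 0.593, 0.805, -0.0]
wrist_force: [-0.7, -0.4, -0.3]
finger_gap: 85.4
gripper_force: 0.0
```

step_arm(deltas="0 0 0 0 0 0 1; 0 0 0 0 0 0 1; 0 0 -0.03 0 0 0 1; 0 0 -0.1 0 0 0 1; 0 0 -0.17 0 0 0 1")

```text
clock: 11.97
ee_pos: [583.1, 131.9, 158.7]
orientation: [-0.0, 0.593, 0.805, -0.001]
wrist_force: [0.4, 0.1, -0.1]
finger_gap: 91.8
gripper_force: 0.0
```

step_arm(deltas="0 0 -0.08 0 0 0 1; 0 0 -0.18 0 0 0 1; 0 0 -0.28 0 0 0 1; 0 0 -0.3 0 0 0 1; 0 0 -0.3 0 0 0 1")

```text
clock: 12.38
ee_pos: [584.8, 132.3, 235.8]
orientation: [0.001, 0.593, 0.805, 0.002]
wrist_force: [-0.1, 0.7, -0.2]
finger_gap: 91.9
gripper_force: 0.0
```

```bash
python3 g.py 0 116;  python3 - <<'E'
from h import *
b=snap('scene','s4')
cv2.imwrite('pics/c5.png',np.clip(cv2.resize(b['pixels'][130:310,160:420],(780,540),interpolation=3)*1.5,0,255).astype(np.uint8))
E
```

```text
d tool [ 0.0041 -0.0071  0.4792] rv [ 0.0015 -0.0001 -0.    ]
t 12.383 slide -1.21 lat -1.07 z 235.82 gap 91.87610334630456 F [-0.1  0.7 -0.2] 0.0 q [-0.6   0.39  0.41  1.75 -0.18  1.03  0.18]
```

View pics/c5.png

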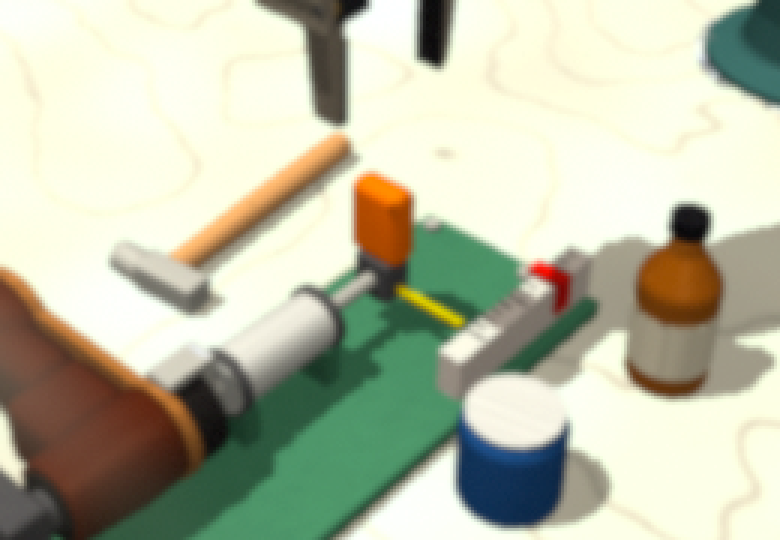

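The grip (about 383,215) is back home and the gripper is clear above it. The clip (about 548,280), bottle, tin and hammer look undisturbed.

step_arm(deltas="0 0 0 0 0 0 1; 0 0 0 0 0 0 1; 0 0 0 0 0 0 1; 0 0 0 0 0 0 1; 0 0 0 0 0 0 1")

```text
clock: 12.85
ee_pos: [583.3, 132.0, 232.7]
orientation: [-0.0, 0.593, 0.805, -0.001]
wrist_force: [-0.1, -0.1, 0.1]
finger_gap: 92.3
gripper_force: 0.0
```

```bash
python3 -c "
from station import close_job
print(close_job())"
```

```text
the job is handed in; nothing more can be done
None
```

I pulled the grip out about 84 mm, level with the red clip, held it steady for about 2.5 s, eased it back home and released it. The clip and everything around the tester looked undisturbed, and the job is handed in; no verdict came back.

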